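# Feed one button and push it aside

## Task

Press the orange plunger of the button feeder all the way down once and let it come back up, so that a single white button comes out. Then gently push that button aside along the table with the fingertips, without gripping it or picking it up, until it lies wholly on the yellow spot. Leave the other buttons in the feeder and everything else on the table where it is.

Things in the scene. Friction and masses are not known exactly. Their poses are not given: they have to be found in the camera images.
- feeder: grey button feeder screwed to the table, open below. Origin on the table under the centre of its magazine (x -26 to 27, y +-31 mm, 48 mm high), which holds a pile of three buttons, the lowest lying on the table itself. Its -x axis is the way buttons come out. Behind (x 25 to 128, y +-31 mm, 50 mm high; flanges 8 mm high to y +-50) is the housing with the plunger
- outlet (a point): point on the table 82 mm in front of the feeder's origin, where the button lies after a full stroke: a flat steel blade, moving 2.8 times as far as the plunger (84 mm in all), pushes the lowest button out through the front slot. The blade draws back as the plunger rises, and the next button falls into place. Each full stroke pushes out another button
- plunger (a joint): how far the feeder's plunger is pressed down, m: 0 up, 0.030 fully down. A spring lifts it again; it takes about 3 N to start and 8 N to hold fully down, then it meets a hard stop
- plunger_top (a point): centre of the top of the plunger's round orange cap (36 mm across), 108 mm above the table when up and 78 mm when fully down; 75 mm behind the feeder's origin
- button_0_center (a point): centre of the lowest button in the magazine, the one that the next stroke pushes out: white round button, 40 mm across and 10 mm thick, about 20 g, four small holes; its centre is 5 mm above the table when it lies flat
- button_1_center (a point): centre of button number 2 from the bottom of the pile, same shape
- button_2_center (a point): centre of button number 3 from the bottom of the pile, same shape
- spot_yellow: flat round yellow spot on the table, 90 mm across, paper-thin (things slide freely over it), origin at its centre; it lies to one side of the feeder's outlet, 110 to 140 mm from the line along which buttons come out
- spot_blue: flat round blue spot of the same size on the other side of the outlet (not to be used)
- eyelet_tin: small round grey tin, 67 mm across, 28 mm high, origin under its centre; stays where it is
- thread_spool: red thread spool with white ends, standing, 32 mm across, 45 mm high, origin under its centre; stays where it is
- masking_tape: roll of tape lying flat, 104 mm across, 25 mm high, origin under its centre; stays where it is
- button_0: the same lowest button; origin at the centre of its underside

How it is judged:
By the outcome, as a careful person would: the job done as asked, in the order asked, and still so for the second after the job is handed in, with the robot touching nothing.
It also fails if it takes over 48 s, if anything falls off the work surface, if the arm or the gripper's body presses on something with over 40 N, if the wrist force passes 120 N, or if a joint passes its speed limit or range.

## Robot

A 6-joint arm with a two-finger parallel gripper is mounted at the origin on a cart in front of the work surface, level with it; the furniture and walls round the work are solid. World frame = base frame: x ahead of the robot, y to its left, z up, the work surface at z = 0. Lengths are in m, angles in rad, forces in N, time in s.
With the tool pointing down it reaches from about 0.25 to 0.725 m from the base axis. Payload 4 kg.
Tool frame: the origin (TCP) lies at the very end of the fingers, on their centre line; the grasp point (between the pads) lies 19 mm behind it; z points along the fingers, y is the line along which they close (so a half turn about z gives the same grasp; the last joint's range is limited). The gripper opens to 85 mm and grips with 20 to 120 N. Pads are 22 mm wide; open, the fingers measure 114 mm over their backs; the gripper's body (76 mm by 85 mm) begins 54 mm behind the grasp point. The pads swing forward as they close: fully open they stand 13 mm farther back than shut.
Start: joints at [-1.292, 0.241, 0.005, 1.335, 0, 1.571], TCP at [0.138, -0.481, 0.193] pointing down, gripper open.
Joint ranges: [-2.72, 2.72], [-1.05, 1.87], [-1.09, 1.28], [-1.99, 2.15], [-1.42, 1.44], [-3.14, 3.14]. Speed limits (rad/s): [2.79, 2.79, 3.14, 3.14, 3.14, 3.14].

## Interface

Orientations are given as a unit quaternion [x, y, z, w].
In Python, from workcell import bot, vision, workorder gives the robot as it stands.
- The arm moves only by the shell command python3 -m creep 'ROWS' [OPENING]. ROWS is JSON, a list of rows, each a list of 2 entries, a list of its own where there are three numbers: the shift along the tool's x, y, z in mm, then the turn, a rotation vector about the tool's x, y, z in rad. In form: [[[dx, dy, dz], [wx, wy, wz]], ...]. A call has 1 to 12 rows; each row shifts and turns the commanded pose from where the row before left it, along the tool's axes as they then stand; what a row does not reach is not made up. A row lasts 1/8 s, in which the tool goes at most 62.5 mm and 10.7 degrees, less where a joint would pass 70% of its speed; a pose out of reach is approached as far as the arm can. A call is refused whole if a number of a shift passes 62.5 or a number of a turn 0.188, either way. A call with a gripper value outside its range is refused whole. OPENING is the finger opening in mm, from 0 to 85.4, set as the call begins (- or left out, the last holds). The fingers move at their own pace and stop on an object; the grip force is fixed at half the most. Time passes only in rows, so rows that do not move let the fingers close. It gives the time, the measured TCP pose, the force, the opening and the grip force at its end, in the units of the state.
- bot.get_obs(): the state, without advancing time (a new reading comes with each control period).
- vision.camera(name): name is "scene" or "side" or "wrist"; returns a dict with "image" (480x640x3 uint8, blue, green, red), "z_map" (480x640 float32, m along the optical axis (not along the pixel's ray), 0 where there is no reading), "K" (3x3 intrinsics, pixels), "rvec" (rotation vector, rad) and "tvec" (3), from world to camera coordinates, as OpenCV has them; the wrist camera has in their place "tool_from_camera" (4x4, takes a point from camera to tool coordinates, whose origin is the TCP and whose axes are the flange's). Camera axes: x right, y down, z forward; pixel columns grow to the right and rows downward; lengths in m; the calibration is good to about 2 mm. A picture is of the moment at which its call begins: read the wrist's pose just before it.
- workorder.job_done(): hands the job in; it is judged then, once.
Trained networks look in a picture, given as the dict that the camera call returned (one of the last four; its "shot" number tells which), for a name from the list of things; names that differ only in an ending like _2 or _b are one class to them, and where a whole thing is asked for, a point or a joint stands for the part that bears it (a point fixed in the world has none). Each returns a list of dicts, best first, with "score" (0 to 1); they miss things now and then, are a little off and sometimes report something else, mostly with a low value. They report only what shows in the picture. A call takes as long as a camera call.
- vision.spot_in(picture, query): "position" ([column, row] in pixels, amid what is visible of it).
- vision.place_of(picture, query): "position" ([column, row] in pixels: a listed point, or the origin of a listed thing).
The state is a dict: "clock": time; "joint_pos": joint angles; "joint_vel": joint speeds; "tau": joint torques, N m; "eef_pos": TCP position; "tool_rot": TCP orientation; "ft_force": force on the tool from outside, world axes, zero at the start; "ft_torque": the same for the moment, N m; "grip_width": finger opening in m; "grasp_force": force on a finger pad.
Only numpy, scipy, OpenCV 4.12 (cv2) and the standard library are available. Lean on these libraries where they do the work, as an engineer would, in place of code of your own. Each camera call takes 0.05 s, during which the arm holds its last target. There are 200 camera calls.

## Working session

There is one attempt and no reset: what is moved stays moved. The work goes in short steps, Python scripts to look and compute and a shell command to move; the robot and the scene stay as the last step left them, time stands still between calls to the robot, and variables do not carry over. Pictures are saved under pics/ and viewed, at most 10 in all, crops included, and the job is handed in when it is done.

```bash
mkdir -p pics; cat > h.py <<'E'
import numpy as np, cv2
from scipy.spatial.transform import Rotation as R
from workcell import bot, vision, workorder
def world(p, px, z=None):
    K=p["K"]; Rm=cv2.Rodrigues(np.array(p["rvec"],float))[0]; t=np.array(p["tvec"],float).ravel()
    ray=np.linalg.inv(K)@np.array([px[0],px[1],1.0]); c=-Rm.T@t; d=Rm.T@ray
    s=p["z_map"][int(round(px[1])),int(round(px[0]))] if z is None else (z-c[2])/d[2]
    return c+s*d
E
python3 - <<'E'
from h import *
np.set_printoptions(precision=4,suppress=True)
o=bot.get_obs(); print(o["clock"],o["eef_pos"],o["tool_rot"],R.from_quat(o["tool_rot"]).as_matrix())
Z=dict(feeder=0,outlet=0,plunger_top=.108,spot_yellow=0,spot_blue=0,eyelet_tin=0,thread_spool=0,masking_tape=0)
for n in ["scene","side"]:
    p=vision.camera(n); cv2.imwrite(f"pics/{n}0.png",p["image"])
    for q,z in Z.items():
        for r in vision.place_of(p,q)[:2]: print(n,q,round(r["score"],2),np.round(r["position"]),world(p,r["position"],z),world(p,r["position"]) if 0<=r["position"][0]<639 and 0<=r["position"][1]<479 else '')
E
```

```text
0.0 [ 0.1374 -0.48    0.1924] [ 0.9903  0.139  -0.0001 -0.001 ] [[ 0.9614  0.2753 -0.0006]
 [ 0.2753 -0.9614  0.002 ]
 [ 0.     -0.0021 -1.    ]]
scene feeder 0.85 [352. 249.] [ 0.6337 -0.1338  0.    ] [ 0.601  -0.1015  0.0313]
scene outlet 0.26 [203. 317.] [0.6625 0.2867 0.    ] [ 0.6668  0.2846 -0.004 ]
scene plunger_top 0.49 [329. 205.] [ 0.7016 -0.1153  0.108 ] [ 0.6985 -0.1126  0.1104]
scene spot_yellow 0.89 [407. 244.] [ 0.5545 -0.252   0.    ] [ 0.5538 -0.2511  0.0007]
scene spot_blue 0.88 [349. 286.] [ 0.5294 -0.022   0.    ] [ 0.5285 -0.0212  0.0009]
scene eyelet_tin 0.59 [250. 339.] [0.537  0.2529 0.    ] [0.5119 0.2682 0.027 ]
scene thread_spool 0.61 [386. 217.] [ 0.6846 -0.3116  0.    ] [ 0.6836 -0.3104  0.0009]
scene masking_tape 0.64 [357. 244.] [ 0.6423 -0.1596  0.    ] [ 0.5985 -0.1154  0.0415]
scene masking_tape 0.61 [203. 317.] [0.6625 0.2867 0.    ] [ 0.6668  0.2846 -0.004 ]
side feeder 0.59 [362. 318.] [ 0.6232 -0.1306  0.    ] [ 0.6009 -0.1581  0.0294]
side feeder 0.47 [360. 305.] [ 0.6416 -0.0976  0.    ] [ 0.6159 -0.1298  0.0324]
side plunger_top 0.84 [396. 253.] [ 0.6966 -0.1248  0.108 ] [ 0.6953 -0.1262  0.1092]
side spot_yellow 0.58 [380. 377.] [ 0.5598 -0.2559  0.    ] [ 0.5583 -0.2575  0.0023]
side spot_blue 0.94 [287. 301.] [ 0.5368 -0.014   0.    ] [ 0.534  -0.0193  0.0046]
side eyelet_tin 0.65 [361. 318.] [ 0.6223 -0.128   0.    ] [ 0.6001 -0.1555  0.0293]
side eyelet_tin 0.63 [225. 240.] [0.5325 0.2563 0.    ] [0.5195 0.2218 0.0216]
side thread_spool 0.58 [475. 372.] [ 0.6883 -0.3292  0.    ] [ 0.679  -0.3355  0.0106]
side masking_tape 0.7 [264. 219.] [0.6517 0.2937 0.    ] [0.6313 0.2517 0.0252]
```

View pics/scene0.png

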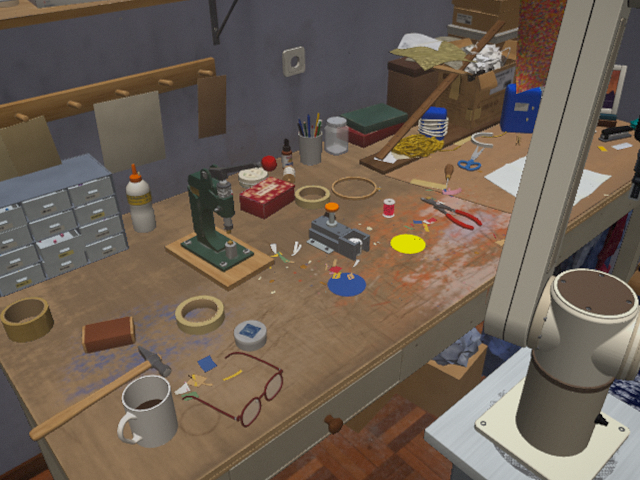

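View pics/side0.png

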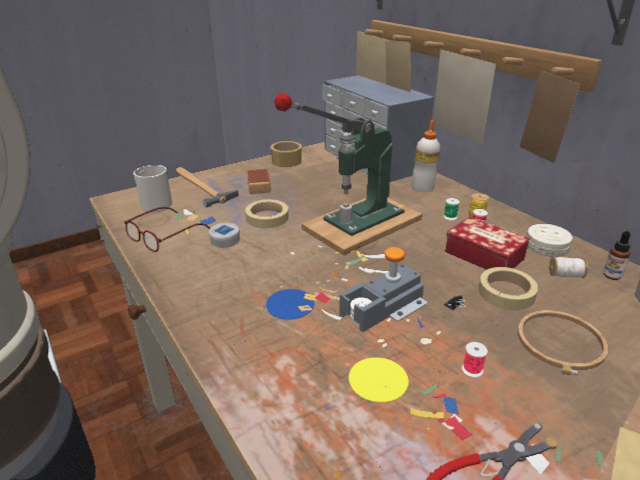

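Scene: feeder with its plunger at (330,207), yellow spot (407,244), blue spot (347,286). Side: plunger (396,253), feeder mouth (350,310), yellow spot (380,377). All plausible, and the two cameras agree to about 10 mm. I'll move over the area for a closer wrist view.

```bash
python3 -m creep '[[[45,-19,-10],[0,0,0]],[[45,-19,-10],[0,0,0]],[[45,-19,-10],[0,0,0]],[[45,-19,-10],[0,0,0]],[[45,-19,-10],[0,0,0]],[[45,-19,-10],[0,0,0]],[[45,-19,-10],[0,0,0]],[[45,-19,-10],[0,0,0]],[[45,-19,-10],[0,0,0]],[[45,-19,-10],[0,0,0]],[[0,0,0],[0,0,0]]]' 0
cat >> h.py <<'E'
def wrist(name=None):
    o=bot.get_obs(); p=vision.camera("wrist")
    T=np.eye(4); T[:3,:3]=R.from_quat(o["tool_rot"]).as_matrix(); T[:3,3]=o["eef_pos"]
    M=np.linalg.inv(T@np.array(p["tool_from_camera"]))
    p["rvec"]=cv2.Rodrigues(M[:3,:3])[0]; p["tvec"]=M[:3,3]
    if name: cv2.imwrite(f"pics/{name}.png",p["image"])
    return o,p
E
python3 - <<'E'
from h import *
np.set_printoptions(precision=4,suppress=True)
o,p=wrist("w1"); print(p["tool_from_camera"],o["clock"],o["eef_pos"],o["ft_force"])
Z=dict(feeder=0,outlet=0,plunger_top=.108,spot_yellow=0,spot_blue=0,thread_spool=0,button_0_center=.005)
for q,z in Z.items():
    for r in vision.place_of(p,q)[:2]: print(q,round(r["score"],2),np.round(r["position"]),world(p,r["position"],z),world(p,r["position"]))
E
```

```text
clock: 2.28
eef_pos: [0.5204, -0.172, 0.2932]
tool_rot: [0.99, 0.141, 0.001, -0.0]
ft_force: [-1.1, 0.6, 0.6]
grip_width: -0.0
grasp_force: 0.0
[[ 0.0008 -0.9621 -0.2727  0.0714]
 [ 1.      0.0009 -0.     -0.0005]
 [ 0.0002 -0.2727  0.9621 -0.1805]
 [ 0.      0.      0.      1.    ]] 2.275 [ 0.5204 -0.172   0.2932] [-1.0879  0.5812  0.6405]
outlet 0.51 [387. 186.] [ 0.5582 -0.2564  0.    ] [ 0.5583 -0.2562  0.0006]
plunger_top 0.56 [318.  10.] [ 0.6997 -0.1177  0.108 ] [ 0.6999 -0.1176  0.1072]
spot_yellow 0.83 [387. 185.] [ 0.5588 -0.2555  0.    ] [ 0.5588 -0.2553  0.0008]
spot_blue 0.58 [217. 146.] [ 0.5449 -0.0242  0.    ] [ 0.545  -0.0245  0.001 ]
thread_spool 0.88 [473. 101.] [ 0.69   -0.3254  0.    ] [ 0.6821 -0.3119  0.0368]
button_0_center 0.25 [318.  10.] [ 0.7311 -0.1091  0.005 ] [ 0.7    -0.1184  0.1072]
```

View pics/w1.png

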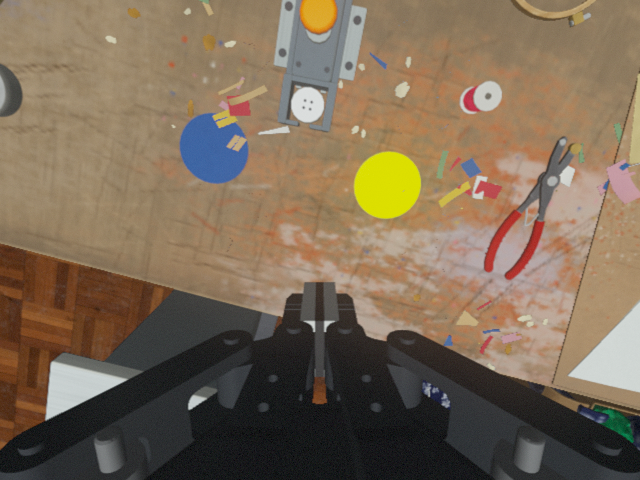

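The wrist view shows the orange cap at (318,13), the top button in the magazine at (308,104), the yellow spot at (387,185) and the blue spot at (214,148). Next I'll fit these more precisely using colour and depth.

```bash
python3 - <<'E'
from h import *
np.set_printoptions(precision=4,suppress=True)
def fit(p,tag,box):
    hsv=cv2.cvtColor(p["image"],cv2.COLOR_BGR2HSV)
    x0,y0,x1,y1=box
    P={}
    for n,lo,hi,z in [("orange",(8,200,120),(18,255,255),.108),("yellow",(27,200,150),(33,255,255),0),("white",(0,0,190),(180,30,255),.03)]:
        m=cv2.inRange(hsv,lo,hi)
        if n=="white":
            k=np.zeros_like(m);k[y0:y1,x0:x1]=1;m=m*k
        c=max(cv2.findContours(m,0,1)[0],key=cv2.contourArea); e=cv2.minEnclosingCircle(c)
        b=cv2.boundingRect(c); ctr=cv2.fitEllipse(c)[0]
        print(tag,n,b,ctr,world(p,ctr,z),world(p,ctr)); P[n]=world(p,ctr,z)
o,p=wrist(); fit(p,"wrist",(285,80,330,130))
# feeder top cloud
H,W=p["z_map"].shape; v,u=np.mgrid[:H,:W]; K=p["K"]; Rm=cv2.Rodrigues(p["rvec"])[0]
C=np.stack([(u-K[0,2])/K[0,0],(v-K[1,2])/K[1,1],np.ones_like(u)],-1)*p["z_map"][...,None]
Wd=(C.reshape(-1,3)-p["tvec"])@Rm
s=(abs(Wd[:,2]-.049)<.004)&(abs(Wd[:,0]-.65)<.13)&(abs(Wd[:,1]+.12)<.08)&(v.ravel()<200)
q=Wd[s]; r=cv2.minAreaRect((q[:,:2]*1000).astype(np.float32)); print("top",len(q),r,cv2.boxPoints(r))
E
```

```text
wrist orange (297, 0, 36, 27) (314.15570068359375, 4.748930931091309) [ 0.6994 -0.1177  0.108 ] [ 0.6999 -0.1176  0.1066]
wrist yellow (353, 148, 66, 66) (385.5969543457031, 180.62246704101562) [ 0.5602 -0.2553  0.    ] [ 0.5602 -0.2554 -0.0003]
wrist white (289, 83, 33, 35) (304.7195739746094, 100.10111999511719) [ 0.6254 -0.1258  0.03  ] [ 0.6255 -0.1257  0.0289]
top 3184 ((663.5701293945312, -121.9319076538086), (129.27670288085938, 61.90159606933594), 6.285703659057617) [[ 595.9317  -98.2442]
 [ 602.709  -159.7737]
 [ 731.2086 -145.6196]
 [ 724.4312  -84.0902]]
```

Everything agrees: yaw 6.3°, origin (0.625,-0.126), plunger (0.700,-0.118), outlet (0.544,-0.135), yellow spot (0.560,-0.255). Next I go above the plunger.

```bash
python3 -m creep '[[[24,0,21],[0,0,0]],[[24,0,21],[0,0,0]],[[24,0,21],[0,0,0]],[[24,0,21],[0,0,0]],[[24,0,21],[0,0,0]],[[24,0,21],[0,0,0]],[[24,0,21],[0,0,0]],[[20,-1,18],[0,0,0]],[[0,0,0],[0,0,0]],[[0,0,0],[0,0,0]]]'
```

```text
clock: 3.98
eef_pos: [0.698, -0.1221, 0.1289]
tool_rot: [0.99, 0.139, 0.0, 0.0]
ft_force: [-0.1, 1.0, 0.7]
grip_width: -0.0001
grasp_force: 0.0
```

```bash
python3 -m creep '[[[3,-3,8],[0,0,0]],[[0,0,8],[0,0,0]],[[0,0,5],[0,0,0]],[[0,0,5],[0,0,0]],[[0,0,5],[0,0,0]],[[0,0,5],[0,0,0]],[[0,0,4],[0,0,0]],[[0,0,3],[0,0,0]],[[0,0,3],[0,0,0]],[[0,0,2],[0,0,0]],[[0,0,1],[0,0,0]],[[0,0,0],[0,0,0]]]'
```

```text
clock: 5.48
eef_pos: [0.7005, -0.1178, 0.0793]
tool_rot: [0.99, 0.139, 0.0, -0.0]
ft_force: [0.5, 0.6, -0.3]
grip_width: -0.0003
grasp_force: 0.0
```

```bash
python3 - <<'E'
from h import *
o=bot.get_obs(); print(o["eef_pos"],o["ft_force"])
p=vision.camera("side"); cv2.imwrite("pics/s2.png",cv2.resize(p["image"][180:400,230:520],None,fx=2.5,fy=2.5))
E
```

```text
[ 0.70045754 -0.1177767   0.0792962 ] [ 0.46036528  0.5659662  -0.27761792]
```

View pics/s2.png

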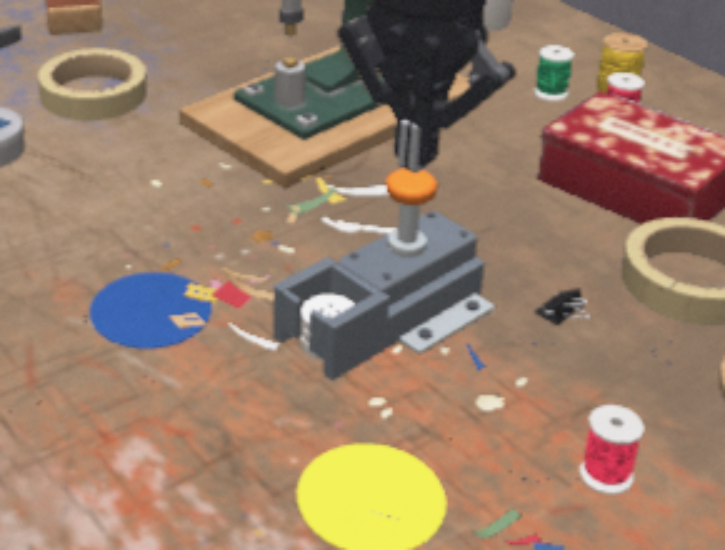

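The crop shows the cap still up at (410,185), with the fingertips right at or behind it. I'll check depths there to see which.

```bash
python3 - <<'E'
from h import *
np.set_printoptions(precision=4,suppress=True)
p=vision.camera("side"); o=bot.get_obs()
print(o["clock"],o["eef_pos"],o["joint_pos"],o["ft_force"])
q=cv2.projectPoints(np.array([o["eef_pos"],[.70,-.118,.108],[.70,-.118,.078]],float),p["rvec"],np.array(p["tvec"],float),p["K"],None)[0]; print(q.reshape(-1,2))
for c,r in [(394,238),(394,244),(390,235),(400,240),(394,254),(388,254),(402,254)]: print(c,r,p["image"][r,c],world(p,(c,r)))
p=vision.camera("scene")
for r in vision.place_of(p,"plunger_top")[:1]: print(r,world(p,r["position"]))
E
```

```text
5.575 [ 0.7006 -0.1178  0.0795] [-0.1666  0.7286  0.4856  1.3276 -0.      2.6962] [ 0.0052 -0.3469  0.5198]
[[394.3148 263.824 ]
 [395.2284 250.3709]
 [394.0918 264.6564]]
394 238 [102 100 100] [ 0.6891 -0.1243  0.1399]
394 244 [114 111 111] [ 0.6892 -0.1253  0.1285]
390 235 [105 103 104] [ 0.6881 -0.1149  0.1416]
400 240 [38 37 36] [ 0.6959 -0.1321  0.1375]
394 254 [ 65 159 243] [ 0.6893 -0.1271  0.1091]
388 254 [ 67 161 243] [ 0.6823 -0.1197  0.1077]
402 254 [ 62 149 242] [ 0.7018 -0.1336  0.1081]
{'position': [329.3, 205.8], 'score': 0.71} [ 0.6975 -0.1137  0.1075]
```

```bash
python3 - <<'E'
from h import *
np.set_printoptions(precision=4,suppress=True)
o,p=wrist("w3"); print(o["clock"],o["eef_pos"])
M=np.array(p["tool_from_camera"])
for c,r in [(312,288),(312,300),(328,288),(320,10),(320,100),(320,150),(320,200),(320,240),(320,260)]:
    ray=np.linalg.inv(p["K"])@[c,r,1.]*p["z_map"][r,c]; print(c,r,p["image"][r,c],"tool",M[:3,:3]@ray+M[:3,3],"world",world(p,(c,r)))
p=vision.camera("side")
for r in range(236,262,3): print(r,p["image"][r,394],world(p,(394,r)))
E
```

```text
5.675 [ 0.7006 -0.1178  0.0795]
312 288 [86 91 95] tool [ 0.0143 -0.0033 -0.0508] world [ 0.7134 -0.1107  0.1303]
312 300 [84 88 92] tool [ 0.013  -0.0032 -0.0591] world [ 0.7122 -0.1112  0.1386]
328 288 [86 90 96] tool [ 0.013   0.0032 -0.0478] world [ 0.7139 -0.1173  0.1273]
320 10 [ 90 119 137] tool [ 0.1537 -0.      0.0805] world [ 0.8483 -0.0755 -0.001 ]
320 100 [ 94 120 139] tool [0.0985 0.     0.0799] world [ 0.7953 -0.0907 -0.0004]
320 150 [ 97 117 136] tool [0.0648 0.0001 0.0794] world [ 0.7629 -0.1001  0.0001]
320 200 [143 137 127] tool [0.0367 0.     0.0295] world [ 0.7358 -0.1077  0.05  ]
320 240 [ 94  99 101] tool [0.0128 0.0001 0.0246] world [ 0.7129 -0.1143  0.0549]
320 260 [ 48  81 130] tool [ 0.0165 -0.0001 -0.0231] world [ 0.7164 -0.1132  0.1026]
236 [90 88 89] [ 0.6901 -0.1228  0.1428]
239 [104 102 102] [ 0.6918 -0.1215  0.1356]
242 [112 110 110] [ 0.6905 -0.1235  0.1311]
245 [112 110 111] [ 0.6899 -0.1247  0.1259]
248 [ 75 140 225] [ 0.7031 -0.111   0.1082]
251 [ 64 159 243] [ 0.6964 -0.1189  0.1085]
254 [ 65 158 243] [ 0.6888 -0.1277  0.1097]
257 [ 63 147 240] [ 0.6849 -0.1325  0.1075]
260 [ 29  70 128] [ 0.6852 -0.1327  0.1013]
```

View pics/w3.png

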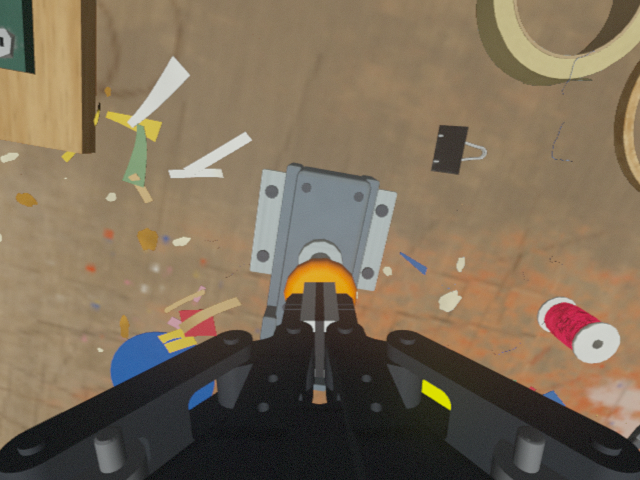

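The wrist and side depths agree: the closed fingertips end about 45 mm behind the nominal TCP, at z≈0.124 here. So the cap at 0.108 hasn't been touched yet. I'll trust the measurement, keep going down and watch the force.

```bash
python3 -m creep '[[[0,0,6],[0,0,0]],[[0,0,5],[0,0,0]],[[0,0,4],[0,0,0]],[[0,0,4],[0,0,0]],[[0,0,3],[0,0,0]],[[0,0,0],[0,0,0]]]'; python3 - <<'E'
from h import *
p=vision.camera("side")
for r in vision.place_of(p,"plunger_top")[:1]: print(r,world(p,r["position"]))
print([ (r,p["image"][r,394].tolist(),world(p,(394,r))[2].round(4)) for r in range(244,268,3)])
E
```

```text
clock: 6.52
eef_pos: [0.7005, -0.1178, 0.0577]
tool_rot: [0.99, 0.139, 0.0, 0.0]
ft_force: [-0.9, -0.3, 4.4]
grip_width: -0.0
grasp_force: 2.1
{'position': [394.3, 258.2], 'score': 0.72} [ 0.69275559 -0.12500299  0.09810861]
[(244, [114, 112, 112], np.float64(0.1281)), (247, [114, 109, 111], np.float64(0.1218)), (250, [113, 111, 111], np.float64(0.1169)), (253, [112, 109, 110], np.float64(0.1107)), (256, [111, 109, 109], np.float64(0.1053)), (259, [72, 138, 224], np.float64(0.0963)), (262, [74, 168, 243], np.float64(0.0956)), (265, [38, 85, 159], np.float64(0.0903))]
```

Contact: 4.4 N, with the cap at about 0.097. Roughly 19 mm of stroke is left.

```bash
python3 -m creep '[[[0,0,4],[0,0,0]],[[0,0,4],[0,0,0]],[[0,0,3],[0,0,0]],[[0,0,3],[0,0,0]],[[0,0,2],[0,0,0]],[[0,0,1],[0,0,0]],[[0,0,0],[0,0,0]]]'; python3 -m creep '[[[0,0,1],[0,0,0]],[[0,0,1],[0,0,0]],[[0,0,0],[0,0,0]]]'
```

```text
clock: 7.5
eef_pos: [0.7006, -0.1178, 0.0414]
tool_rot: [0.99, 0.139, 0.0, 0.0]
ft_force: [-2.1, -0.0, 7.5]
grip_width: -0.0001
grasp_force: 3.5
clock: 7.88
eef_pos: [0.7007, -0.1178, 0.0401]
tool_rot: [0.99, 0.139, 0.001, 0.0]
ft_force: [-3.2, 1.4, 9.6]
grip_width: 0.0
grasp_force: 4.9
```

```bash
python3 -m creep '[[[0,0,1],[0,0,0]],[[0,0,0],[0,0,0]]]';  python3 -m creep '[[[0,0,1],[0,0,0]],[[0,0,0],[0,0,0]]]';python3 - <<'E'
from h import *
p=vision.camera("side"); cv2.imwrite("pics/s4.png",cv2.resize(p["image"][220:400,250:520],None,fx=2.5,fy=2.5))
E
```

```text
clock: 8.12
eef_pos: [0.7007, -0.1178, 0.0401]
tool_rot: [0.99, 0.139, 0.001, 0.0]
ft_force: [-4.0, 1.0, 13.0]
grip_width: -0.0002
grasp_force: 6.5
clock: 8.38
eef_pos: [0.7008, -0.1178, 0.04]
tool_rot: [0.99, 0.139, 0.001, 0.0]
ft_force: [-6.0, 0.5, 15.2]
grip_width: 0.0003
grasp_force: 8.1
```

View pics/s4.png

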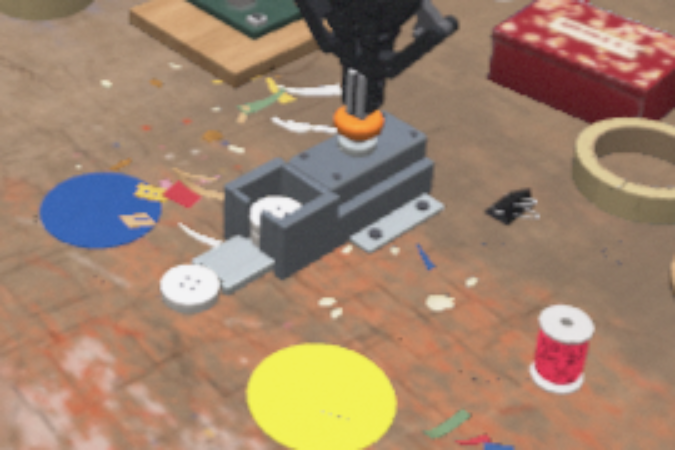

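The plunger is at its hard stop (z stays at 0.040 while the force climbs to 15 N), so the tip offset is 38 mm. The button is out at (190,285) in the crop, in front of the blade. I'll release and measure the gripper's shape on the way.

```bash
python3 -m creep '[[[0,0,-7],[0,0,0]],[[0,0,-6],[0,0,0]],[[0,0,-6],[0,0,0]],[[0,0,-6],[0,0,0]],[[0,0,-6],[0,0,0]],[[0,0,-10],[0,0,0]],[[0,0,-20],[0,0,0]],[[0,0,-30],[0,0,0]],[[-20,0,-20],[0,0,0]],[[-40,0,0],[0,0,0]],[[-40,0,0],[0,0,0]],[[-40,0,0],[0,0,0]]]' 25; python3 -m creep '[[[-40,0,0],[0,0,0]],[[-20,0,0],[0,0,0]],[[0,0,0],[0,0,0]]]'
python3 - <<'E'
from h import *
np.set_printoptions(precision=4,suppress=True)
o,p=wrist("w5"); print(o["clock"],o["eef_pos"],o["grip_width"])
K=p["K"]; H,W=p["z_map"].shape; v,u=np.mgrid[:H,:W]; Z=p["z_map"]
C=np.stack([(u-K[0,2])/K[0,0]*Z,(v-K[1,2])/K[1,1]*Z,Z],-1).reshape(-1,3); M=np.array(p["tool_from_camera"])
T=C@M[:3,:3].T+M[:3,3]; T=T[(Z.ravel()>0)&(Z.ravel()<.25)&(T[:,2]<.02)]
for z in np.arange(-.1,.02,.01):
    s=T[(T[:,2]>=z)&(T[:,2]<z+.01)&(abs(T[:,1])<.15)]
    if len(s)>3: print(round(z,3),len(s),s.min(0),s.max(0))
for q,z in [("button_0",0),("button_0_center",.005),("spot_yellow",0)]:
    for r in vision.place_of(p,q)[:3]: print(q,round(r["score"],2),np.round(r["position"]),world(p,r["position"],z))
E
```

```text
clock: 9.93
eef_pos: [0.5638, -0.156, 0.1469]
tool_rot: [0.99, 0.139, -0.001, -0.001]
ft_force: [0.5, -0.2, 0.5]
grip_width: 0.0252
grasp_force: 0.0
clock: 10.3
eef_pos: [0.5064, -0.1727, 0.1474]
tool_rot: [0.99, 0.138, -0.001, -0.001]
ft_force: [0.4, 0.1, -0.9]
grip_width: 0.0249
grasp_force: 0.0
10.3 [ 0.5064 -0.1727  0.1474] 0.02492685342695993
-0.1 9598 [-0.0106 -0.0516 -0.1   ] [ 0.0165  0.0504 -0.09  ]
-0.09 3155 [-0.0077 -0.0465 -0.09  ] [ 0.0167  0.0457 -0.08  ]
-0.08 1519 [-0.0093 -0.0333 -0.08  ] [ 0.0151  0.0305 -0.07  ]
-0.07 1067 [-0.0088 -0.0264 -0.07  ] [ 0.0141  0.0258 -0.06  ]
-0.06 941 [-0.0086 -0.0265 -0.06  ] [ 0.014   0.0258 -0.05  ]
-0.05 584 [-0.0093 -0.026  -0.05  ] [ 0.0141  0.0257 -0.0401]
-0.04 22 [ 0.0037 -0.0129 -0.04  ] [ 0.0103  0.0123 -0.038 ]
button_0_center 0.77 [290. 168.] [ 0.5447 -0.1338  0.005 ]
spot_yellow 0.78 [419. 186.] [ 0.5613 -0.2537  0.    ]
```

View pics/w5.png

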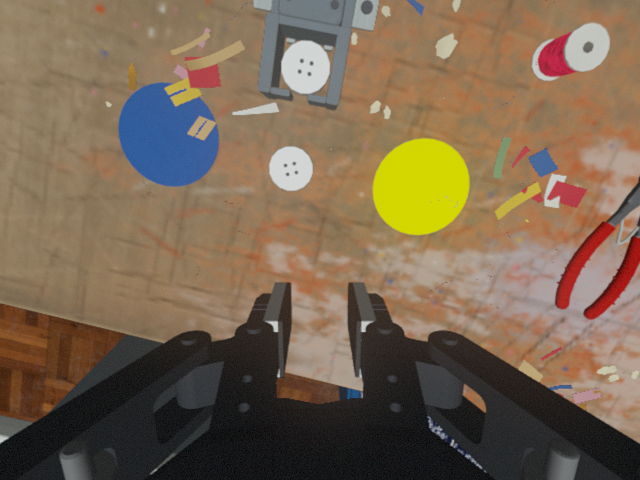

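The wrist view shows the free button at (290,168), i.e. (0.5447,-0.1338), which matches the outlet. The yellow spot is at (420,186), and the next button has dropped in place inside the magazine. Next I turn so the two fingertips straddle the button, and go behind it.

```bash
python3 -m creep '[[[0,0,0],[0,0,-0.178]],[[0,0,0],[0,0,-0.178]],[[0,0,0],[0,0,-0.178]],[[0,0,0],[0,0,-0.178]],[[0,0,0],[0,0,-0.178]],[[0,0,0],[0,0,-0.178]],[[0,0,0],[0,0,-0.178]],[[0,0,0],[0,0,-0.178]],[[21,11,0],[0,0,0]],[[21,11,0],[0,0,0]],[[21,11,0],[0,0,0]],[[21,10,0],[0,0,0]]]'; python3 -m creep '[[[0,0,10],[0,0,0]],[[0,0,30],[0,0,0]],[[0,0,30],[0,0,0]],[[0,0,30],[0,0,0]],[[0,0,20],[0,0,0]],[[0,0,0],[0,0,0]],[[0,0,0],[0,0,0]]]'
python3 - <<'E'
from h import *
o=bot.get_obs(); print(o["eef_pos"],np.degrees(R.from_quat(o["tool_rot"]).as_euler("ZYX")))
p=vision.camera("scene"); cv2.imwrite("pics/c6.png",cv2.resize(p["image"][170:320,280:470],None,fx=4,fy=4))
E
```

```text
clock: 12.0
eef_pos: [0.5407, -0.0826, 0.1469]
tool_rot: [0.659, 0.753, -0.0, -0.0]
ft_force: [-0.2, 0.1, -0.8]
grip_width: 0.0249
grasp_force: 0.0
clock: 12.88
eef_pos: [0.5403, -0.0842, 0.0277]
tool_rot: [0.659, 0.752, 0.0, 0.0]
ft_force: [-0.1, 0.1, -0.6]
grip_width: 0.0251
grasp_force: 0.0
[ 0.54026161 -0.08424032  0.02770162] [9.75479979e+01 1.68468448e-02 1.79970885e+02]
```

View pics/c6.png

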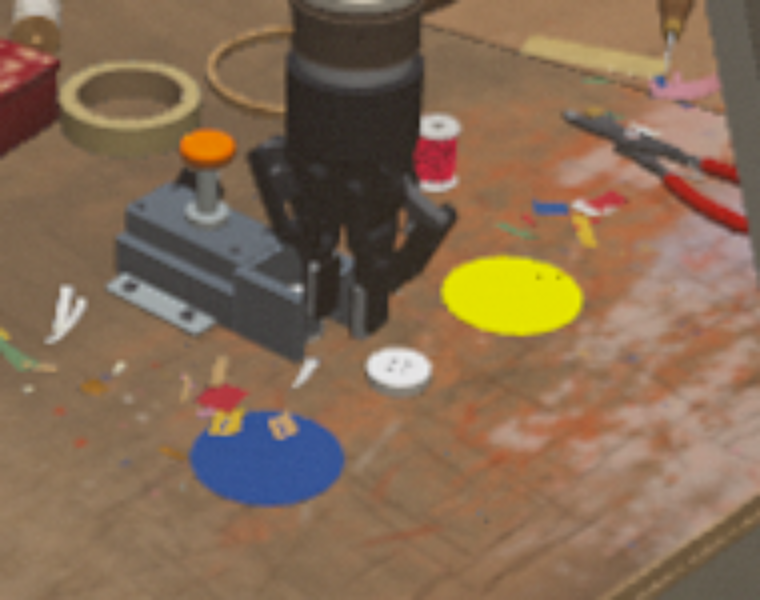

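The plunger is back up, the fingers are above the table behind the button at crop (400,370), and nothing is in the way. I'll descend to about 5 mm above the table.

```bash
python3 -m creep '[[[0,-2,15],[0,0,0]],[[0,0,20],[0,0,0]],[[0,0,12],[0,0,0]],[[0,0,6],[0,0,0]],[[0,0,4],[0,0,0]],[[0,0,3],[0,0,0]],[[0,0,0],[0,0,0]]]'; python3 - <<'E'
from h import *
np.set_printoptions(precision=4,suppress=True)
o,p=wrist()
for q,z in [("button_0_center",.005),("spot_yellow",0)]:
    for r in vision.place_of(p,q)[:2]: print(q,round(r["score"],2),np.round(r["position"]),world(p,r["position"],z))
s=vision.camera("side")
for r in vision.place_of(s,"button_0_center")[:3]: print(r,world(s,r["position"],.005))
E
```

```text
clock: 13.8
eef_pos: [0.538, -0.0842, -0.0326]
tool_rot: [0.659, 0.752, 0.0, 0.0]
ft_force: [-0.7, 0.6, -0.0]
grip_width: 0.0251
grasp_force: 0.0
button_0_center 0.94 [313. 396.] [ 0.5439 -0.1335  0.005 ]
spot_yellow 0.43 [317. 390.] [ 0.5458 -0.1339  0.    ]
{'position': [328.5, 337.5], 'score': 0.81} [ 0.542  -0.1432  0.005 ]
```

```bash
python3 -m creep '[[[-10,0,0],[0,0,0]],[[-7,0,0],[0,0,0]],[[-6,0,0],[0,0,0]],[[-6,0,0],[0,0,0]],[[-8,0,0],[0,0,0]],[[-8,0,0],[0,0,0]],[[-8,0,0],[0,0,0]],[[-8,0,0],[0,0,0]],[[-8,0,0],[0,0,0]],[[-6,0,0],[0,0,0]],[[-3,0,0],[0,0,0]],[[0,0,0],[0,0,0]]]'; cat > look.py <<'E'
from h import *
np.set_printoptions(precision=4,suppress=True)
o,p=wrist()
for q,z in [("button_0_center",.005),("spot_yellow",0)]:
    for r in vision.place_of(p,q)[:2]: print(q,round(r["score"],2),np.round(r["position"]),world(p,r["position"],z))
s=vision.camera("side"); hsv=cv2.cvtColor(s["image"],cv2.COLOR_BGR2HSV)
for r in vision.place_of(s,"button_0_center")[:3]: print("side",r,world(s,r["position"],.005))
E
python3 look.py
```

```text
clock: 15.55
eef_pos: [0.548, -0.1616, -0.0327]
tool_rot: [0.659, 0.752, 0.0, -0.0]
ft_force: [1.2, 0.1, 0.2]
grip_width: 0.0249
grasp_force: 0.0
button_0_center 0.65 [321. 353.] [ 0.5546 -0.1867  0.005 ]
side {'position': [348.3, 350.9], 'score': 0.96} [ 0.5507 -0.1873  0.005 ]
```

The button rides in the cradle as predicted. About 68 mm remain.

```bash
python3 -m creep '[[[-4,0,0],[0,0,0]],[[-7,0,0],[0,0,0]],[[-8,0,0],[0,0,0]],[[-8,0,0],[0,0,0]],[[-8,0,0],[0,0,0]],[[-8,0,0],[0,0,0]],[[-8,0,0],[0,0,0]],[[-7,0,0],[0,0,0]],[[-5,0,0],[0,0,0]],[[-3,0,0],[0,0,0]],[[-2,0,0],[0,0,0]],[[0,0,0],[0,0,0]]]'; python3 look.py
```

```text
clock: 17.3
eef_pos: [0.557, -0.2289, -0.0327]
tool_rot: [0.659, 0.752, 0.0, 0.0]
ft_force: [-0.4, -0.8, 0.2]
grip_width: 0.0252
grasp_force: 0.0
button_0_center 0.84 [322. 355.] [ 0.5639 -0.255   0.005 ]
side {'position': [385.1, 373.5], 'score': 0.89} [ 0.5685 -0.2583  0.005 ]
```

Centred. I'll back off along the push line, then lift and verify.

```bash
python3 -m creep '[[[10,0,0],[0,0,0]],[[20,0,0],[0,0,0]],[[10,0,0],[0,0,0]],[[0,0,-20],[0,0,0]],[[0,0,-40],[0,0,0]],[[0,0,-50],[0,0,0]],[[0,0,-50],[0,0,0]],[[0,0,-30],[0,0,0]],[[0,0,0],[0,0,0]],[[0,0,0],[0,0,0]]]'; python3 look.py; python3 - <<'E'
from h import *
p=vision.camera("side"); cv2.imwrite("pics/s7.png",cv2.resize(p["image"][220:420,250:520],None,fx=2.5,fy=2.5))
E
```

```text
clock: 18.8
eef_pos: [0.551, -0.1885, 0.1562]
tool_rot: [0.659, 0.752, -0.0, -0.001]
ft_force: [0.9, 0.2, -0.1]
grip_width: 0.025
grasp_force: 0.0
button_0_center 0.9 [319. 280.] [ 0.5612 -0.2542  0.005 ]
spot_yellow 0.7 [316. 277.] [ 0.5582 -0.2534  0.    ]
side {'position': [381.9, 376.6], 'score': 0.9} [ 0.5604 -0.2606  0.005 ]
side {'position': [381.3, 379.0], 'score': 0.53} [ 0.5565 -0.2638  0.005 ]
side {'position': [362.6, 311.8], 'score': 0.33} [ 0.6303 -0.1214  0.005 ]
```

View pics/s7.png

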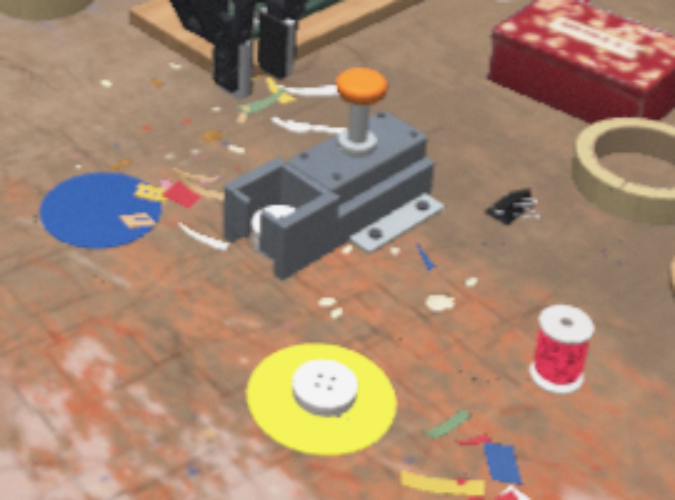

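The button lies in the middle of the yellow spot at crop (325,385). The plunger is up, the other buttons are still in the feeder, and the arm is clear.

```bash
python3 -c "
from workcell import workorder; print(workorder.job_done())"
```

```text
the job is handed in; nothing more can be done
None
```

I pressed the plunger fully once and let it back up; the one button that came out now lies wholly on the yellow spot, nothing else was moved, and the job was handed in at about 19 s.

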